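# Load a tube rack through the sprung gate of an analyser's rack loader

### The job

Load the rack of red-capped tubes into the rack loader: stand it in the mouth of the lane and slide it along the lane floor, either end first, through the orange sprung gate (never lift it over) until you feel it meet the friction-held sensing plate hidden inside, and push that plate back gently by about 6 mm, never ramming it to the end of its travel. Then draw back so that the gate swings fully shut behind the rack, with the rack upright. Leave the blue-capped rack, the beaker and the tip box where they are.

Things in the scene. Friction and masses are not known exactly. Their poses are not given: they have to be found in the camera images.
- red_rack_center (a point): Centre of the rack of four red-capped tubes (one rigid loose thing, 0.2 to 0.35 kg): a grey block 80 mm long (its x axis) by 40 mm wide (y) by 46 mm high, with a row of red caps 16 mm across on top, 60 mm high in all. The point is on its middle, 30 mm above its underside; z is up. It starts upright on the bench; its two ends are alike.
- loader: The fixed rack loader: grey deck 455 x 140 mm, its top 6 mm above the bench, with a low white hood over the far part. Origin: at bench height, under the middle of the shut gate. +x runs along the lane into the machine, y to the left across it, z up. The lane is centred on y = 0; its floor is the deck's top, its side walls' tops are at z = 24 mm. The deck begins at x = -155 mm.
- lane_mouth (a point): Lane floor where the straight aluminium walls begin, loader x = -40 mm, y = 0, z = 6 mm; axes as the loader's. From here to the hood the lane is 44 mm wide and open above (by the gate the left wall stands 14 mm farther out). Before it, blue guides as high as the walls flare out over 47 mm, to about 65 mm wide.
- hood_mouth (a point): Lane floor where the white hood begins, loader x = 115 mm, y = 0, z = 6 mm. The hood (194 mm wide, top at loader z = 78 mm) runs on to x = 300 mm; the opening is 44 mm wide and 64 mm high. Out of sight under it a black sensing plate stands across the lane, its face anywhere from loader x = 138 to 172 mm, different each time.
- gate (a joint): Angle (rad) of the orange swing gate across the lane at loader x = 0: a leaf 53 mm long, its top at loader z = 26 mm, hinged on an upright pin at the left (y = 32 mm). 0 = shut; it swings only inwards (+x), to 1.62 = folded along the left wall. A light spring (1 to 3 N where a rack meets it) shuts it once the rack's rear is over 56 mm beyond x = 0 and no part of the robot is in its way.
- plate (a joint): How far (m) the hidden sensing plate has been pushed back along the loader's +x from where it stood: 0 = untouched, 0.016 = end of its travel (hard). Friction holds it: it takes about 5 N to start and about 7 N at 8 mm, and stays where it is left. Rack and lane are slippery plastic: the rack alone slides along the lane at about 1 N, the gate adding up to 3 N.
- blue_rack_center (a point): Centre of a like rack with blue caps, 30 mm above its underside; to be left alone.
- beaker_center (a point): Centre of an empty glass beaker, 76 mm across and 95 mm high, half-way up; to be left alone.
- tip_box_center (a point): Centre of a closed pipette-tip box, purple with a pale lid, 122 x 87 x 67 mm, half-way up; to be left alone.
Things that resemble listed ones, but are neither listed nor needed, are in the scene too. What is shaped like the part that bears red_rack_center but brown, green or pink is not meant.

How it is judged:
By the outcome, as a careful person would: the job done as asked, in the order asked, and still so for the second after the job is handed in, with the robot touching nothing.
It also fails if it takes over 67 s, if anything falls off the work surface, if the arm or the gripper's body presses on something with over 40 N, if the wrist force passes 120 N, or if a joint passes its speed limit or range.

### The arm

A 7-joint arm with a two-finger parallel gripper is mounted at the origin on the work surface. World frame = base frame: x ahead of the robot, y to its left, z up, the work surface at z = 0. Lengths are in m, angles in rad, forces in N, time in s.
With the tool pointing down it reaches from about 0.4 to 0.925 m from the base axis. Payload 5.6 kg.
Tool frame: the origin (TCP) lies at the very end of the fingers, on their centre line; the grasp point (between the pads) lies 19 mm behind it (env.grip_point_offset is the distance from the TCP to the grasp point, in m); x points along the fingers, y is the direction in which the jaws open and shut, and the axes are right-handed (so a half turn about x gives the same grasp; the last joint's range is limited). The gripper opens to 85 mm and grips with 20 to 120 N. Pads are 22 mm wide; open, the fingers measure 114 mm over their backs; the gripper's body (76 mm by 85 mm) begins 54 mm behind the grasp point. The pads swing forward as they close: fully open they stand 13 mm farther back than shut.
Start: joints at [1.139, 0.468, -0.012, 1.603, 0.006, 1.071, -0.056], TCP at [0.246, -0.602, 0.231] pointing down, gripper open.
Joint ranges: [-2.53, 2.53], [-0.31, 2.02], [-1.57, 1.55], [0.28, 2.44], [-1.29, 4.43], [0.15, 1.84], [-2.92, 2.92]. Speed limits (rad/s): [2.57, 2.57, 3.14, 3.14, 3.14, 3.14, 3.14].

### API

Orientations are given as [roll, pitch, yaw] about the fixed x, y, z axes, in that order (R = Rz(yaw) Ry(pitch) Rx(roll)).
In Python, from cell import status, snapshot, ticket, env gives the robot as it stands.
- The arm moves only by the shell command python3 -m jog 'ROWS' [FORCE]. ROWS is text: rows parted by semicolons, each of 5 numbers parted by spaces: the shift along the tool's x, y, z in units of 0.08 m (1.0 is 0.08 m), then the turn about the tool's x in units of pi/2 rad (1.0 is pi/2 rad), then the closure, from 0 (fully open) to 1 (shut). In form: dx dy dz spin jaw; .... A call has 1 to 20 rows; each row is the pose to reach, as a shift and turn from the pose commanded when the call began, along the tool's axes at that moment; what a row does not reach only later rows make up. A row lasts 1/12 s, in which the tool goes at most 41.7 mm and 7.16 degrees, less where a joint would pass 70% of its speed; a pose out of reach is approached as far as the arm can. A call with a number of a shift or a turn outside -1 to 1 is refused whole. A call with a gripper value outside its range is refused whole. The fingers move at their own pace and stop on an object; FORCE is the grip in N (left out, the last holds). Time passes only in rows, so rows that repeat a pose let the fingers close. It gives the time, the measured TCP pose, the force and the opening at its end, in the units of the state.
- status.get_obs(): the state, without advancing time (a new reading comes with each control period).
- snapshot(name): name is "scene" or "top" or "wrist"; returns a dict with "frame" (480x640x3 uint8, blue, green, red), "camera_matrix" (3x3 intrinsics, pixels), "R" (3x3) and "t" (3): a world point X has camera coordinates R X + t. Camera axes: x right, y down, z forward; pixel columns grow to the right and rows downward; lengths in m; the calibration is good to about 2 mm. A picture is of the moment at which its call begins. There is no depth.
- ticket.job_done(): hands the job in, once; it reports no verdict.
The state is a dict: "clock": time; "joints": joint angles; "qvel": joint speeds; "tau": joint torques, N m; "ee_pos": TCP position; "orientation": TCP orientation; "contact_force": force on the tool from outside, world axes, zero at the start; "ft_torque": the same for the moment, N m; "width": finger opening in m.
Only numpy, scipy, OpenCV 4.12 (cv2) and the standard library are available. Lean on these libraries where they do the work, as an engineer would, in place of code of your own. Each camera call takes 0.05 s, during which the arm holds its last target. There are 200 camera calls.

## Working session

There is one attempt and no reset: what is moved stays moved. The work goes in short steps, Python scripts to look and compute and a shell command to move; the robot and the scene stay as the last step left them, time stands still between calls to the robot, and variables do not carry over. Pictures are saved under pics/ and viewed, about 8 in all and at most 12, crops included, and the job is handed in when it is done.

```bash
mkdir -p pics
cat > h.py <<'E'
import numpy as np, cv2
from cell import status, snapshot, ticket, env
def ray(s,u,v,z):
    K,R,t=map(np.array,(s["camera_matrix"],s["R"],s["t"]))
    d=R.T@np.linalg.solve(K,[u,v,1]); c=-R.T@t
    return c+d*(z-c[2])/d[2]
def proj(s,X):
    p=np.array(s["camera_matrix"])@(np.array(s["R"])@np.array(X)+np.array(s["t"])); return p[:2]/p[2]
E
python3 - <<'E'
from h import *
import pickle
for n in("scene","top"):
    s=snapshot(n); cv2.imwrite(f"pics/{n}0.png",s["frame"]); pickle.dump(s,open(n+".pkl","wb"))
o=status.get_obs(); print({k:np.round(v,3) for k,v in o.items()}, env.grip_point_offset)
E
```

```text
{'clock': np.float64(0.1), 'joints': array([ 1.139,  0.468, -0.012,  1.604,  0.006,  1.071, -0.056]), 'qvel': array([ 0.001, -0.003,  0.   , -0.003, -0.   ,  0.   , -0.   ]), 'tau': array([ 1.0000e-03, -5.3352e+01,  2.1000e-02, -2.5197e+01,  1.1000e-02,
        4.0000e-03,  0.0000e+00]), 'ee_pos': array([ 0.246, -0.601,  0.23 ]), 'orientation': array([-1.494,  1.569,  2.036]), 'contact_force': array([-0.089,  0.216,  0.408]), 'ft_torque': array([-0.018,  0.033, -0.043]), 'width': np.float64(0.085)} 0.0187
```

View pics/top0.png

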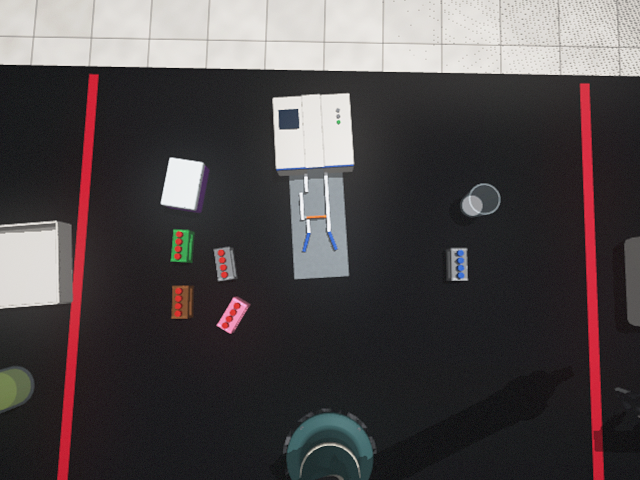

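View pics/scene0.png

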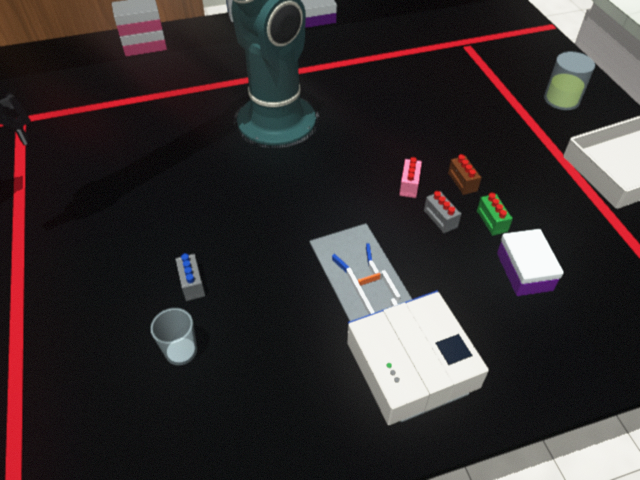

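Top view: the candidates with red caps are grey (224,264), green (181,246), brown (181,302) and pink (233,315). The grey block fits the description. The blue rack is at (458,264). The loader gate is at (315,217), the guides at (306,242) and (332,241), and the hood edge is at row ~170.

Run:
```python
from h import *
import pickle
s=pickle.load(open("top.pkl","rb")); f=s["frame"]; hsv=cv2.cvtColor(f,cv2.COLOR_BGR2HSV)
a=f[225:295,160:260]; b=f[150:285,265:365]
cv2.imwrite("pics/crop1.png",np.hstack([cv2.resize(a,None,fx=4,fy=4,interpolation=2)[:280],cv2.resize(b,(400,540),interpolation=2)[:280]]) if 0 else cv2.resize(f[150:290,160:360],None,fx=4,fy=4,interpolation=cv2.INTER_CUBIC))
H,S,V=cv2.split(hsv)
def comps(m,box,z,amin=4):
    x0,y0,x1,y1=box; q=np.zeros_like(m); q[y0:y1,x0:x1]=m[y0:y1,x0:x1]
    n,l,st,c=cv2.connectedComponentsWithStats(q.astype(np.uint8))
    for i in range(1,n):
        if st[i,4]>=amin:
            r=cv2.minAreaRect(np.argwhere(l==i)[:,::-1].astype(np.float32)); 
            print(st[i],np.round(c[i],1),np.round(ray(s,*c[i],z),4)[:2],"ends",[np.round(ray(s,*p,z)[:2],3).tolist() for p in cv2.boxPoints(r)])
red=((H<6)|(H>172))&(S>150)&(V>90)
print("red");comps(red,(210,243,240,285),.058)
print("orange");comps((H>5)&(H<20)&(S>130)&(V>90),(290,200,345,230),.026)
print("blue");comps((H>100)&(H<125)&(S>120)&(V>70),(290,225,345,255),.024)
print("hoodblue");comps((H>105)&(H<130)&(S>80)&(V>60),(268,150,360,182),.05)
print("white");comps((S<40)&(V>190),(290,172,345,232),.024)
print("deck");comps((S<60)&(V>80)&(V<180),(280,172,355,285),.006,200)
print("cam",-np.array(s["R"]).T@s["t"])
```

```text
red
[218 250   6   6  29] [220.7 252.4] [0.4958 0.2796] ends [[0.502, 0.287], [0.502, 0.274], [0.49, 0.274], [0.489, 0.286]]
[219 257   7   6  28] [221.9 259.7] [0.4779 0.2759] ends [[0.477, 0.285], [0.487, 0.276], [0.479, 0.267], [0.469, 0.276]]
[220 265   7   5  27] [223. 267.] [0.4601 0.2724] ends [[0.455, 0.28], [0.465, 0.28], [0.465, 0.265], [0.455, 0.265]]
[221 272   7   6  30] [224.  274.5] [0.4419 0.2691] ends [[0.442, 0.278], [0.45, 0.269], [0.442, 0.261], [0.433, 0.269]]
orange
[307 215  19   4  39] [316.2 216.6] [0.5944 0.048 ] ends [[0.595, 0.072], [0.599, 0.026], [0.594, 0.025], [0.59, 0.071]]
blue
[303 233   7  19  63] [305.9 241.8] [0.5296 0.0727] ends [[0.507, 0.082], [0.554, 0.071], [0.552, 0.064], [0.505, 0.074]]
[328 232   9  18  57] [332.1 240.4] [0.5345 0.0065] ends [[0.555, 0.019], [0.558, 0.012], [0.514, -0.006], [0.511, 0.0]]
hoodblue
[318 165  36   3  52] [336.1 165.9] [7.208e-01 5.000e-04] ends [[0.719, 0.046], [0.726, -0.042], [0.722, -0.042], [0.715, 0.046]]
[276 167  39   4  57] [293.  168.5] [0.7119 0.1087] ends [[0.711, 0.152], [0.718, 0.056], [0.714, 0.056], [0.707, 0.151]]
white
[324 175   7  57 204] [327.2 203.3] [0.6296 0.0209] ends [[0.703, 0.032], [0.704, 0.022], [0.559, 0.011], [0.558, 0.02]]
[304 176   4  16  54] [305.7 183.2] [0.6808 0.0772] ends [[0.7, 0.082], [0.7, 0.074], [0.661, 0.073], [0.66, 0.081]]
[299 192   7  28 100] [301.6 205.8] [0.6218 0.0862] ends [[0.657, 0.096], [0.658, 0.085], [0.589, 0.076], [0.587, 0.087]]
[306 220   5  12  42] [308.1 225.6] [0.571  0.0682] ends [[0.585, 0.074], [0.586, 0.066], [0.557, 0.062], [0.556, 0.071]]
deck
[ 280  172   69  108 5222] [318.1 225.6] [0.5739 0.0432] ends [[0.713, 0.147], [0.727, -0.017], [0.446, -0.039], [0.433, 0.121]]
cam [0.43017396 0.01473266 1.1267892 ]
```

View pics/crop1.png

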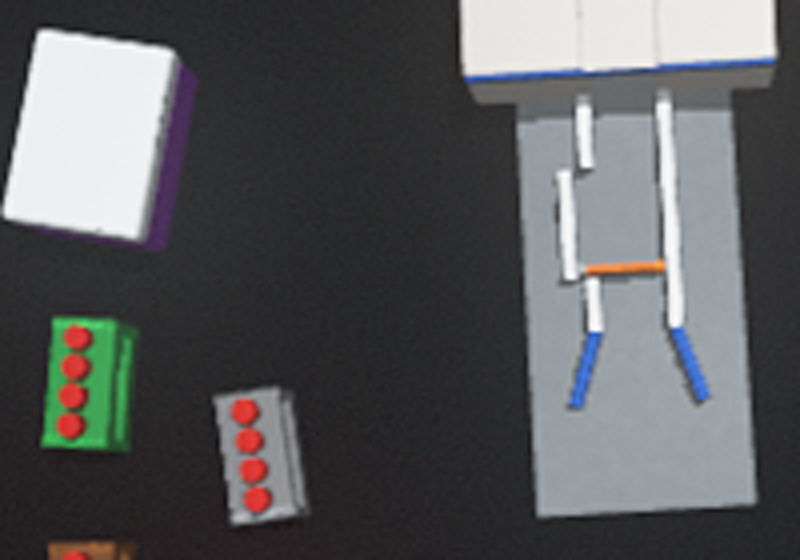

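Crop: the grey block with four red caps is at crop (258,455), confirming the choice. The lane walls, shut orange gate (625,268) and blue guides are clear. Loader yaw comes to about 4.6°, with its origin near (0.595, 0.044). The rack is at (0.469, 0.274), yaw about 11°.

```bash
cat >> h.py <<'E'
from scipy.spatial.transform import Rotation as Ro
LY=np.deg2rad(4.6); LO=np.array([.5949,.0441]); LU=np.array([np.cos(LY),np.sin(LY)]); LN=np.array([-LU[1],LU[0]])
def L(x,y=0): return LO+LU*x+LN*y
def lo(p): d=np.array(p)[:2]-LO; return np.array([d@LU,d@LN])
def go(target,yaw=None):
    o=status.get_obs(); R=Ro.from_euler("xyz",o["orientation"]).as_matrix()
    d=R.T@(np.array(target)-o["ee_pos"])/.08
    ya=np.arctan2(R[1,1],R[0,1]); sp=None
    if yaw is not None:  # jaw axis perpendicular to yaw; tool x is down
        e=(yaw+np.pi/2-ya+np.pi/2)%np.pi-np.pi/2; sp=-e/(np.pi/2)
    print("units",d.round(3),"spin",sp and round(sp,3),"jawdir deg",np.degrees(ya).round(1),"q7",o["joints"][6].round(2),"toolx",R[:,0].round(3),"t",o["clock"])
def st():
    o=status.get_obs(); print(round(float(o["clock"]),2),"pos",o["ee_pos"].round(4),"lo",lo(o["ee_pos"]).round(4),"F",o["contact_force"].round(2),"w",round(float(o["width"]),4))
E
python3 -c "
from h import *
go([.469,.2743,.231],np.deg2rad(11.0)); go([.5,-.35,.231])"
```

```text
units [ 6.000e-03 -9.070e+00 -6.725e+00] spin 0.125 jawdir deg -67.7 q7 -0.06 toolx [-0.001  0.001 -1.   ] t 0.1
units [-0.005 -1.702 -4.126] spin None jawdir deg -67.7 q7 -0.06 toolx [-0.001  0.001 -1.   ] t 0.1
```

```bash
j="python3 -m jog"
python3 -m jog '0 -0.2 -0.5 0.06 0;0 -0.4 -1 0.125 0;0 -0.4 -1 0.125 0' | tail -1
python3 -c "
from h import *
go([.469,.2743,.231],np.deg2rad(11.0));st()"
```

```text
width: 0.0855
units [ 0.054 -9.538 -3.868] spin 0.004 jawdir deg -78.6 q7 -0.38 toolx [ 0.004  0.005 -1.   ] t 0.35
0.35 pos [ 0.316  -0.5348  0.2307] lo [-0.3244 -0.5547] F [2.27 1.17 0.61] w 0.0855
```

```bash
for k in 1 2; do python3 -m jog '0 -0.45 -0.5 0 0;0 -0.9 -0.9 0 0;0 -0.9 -0.9 0 0' >/dev/null; done
for k in 1 2 3 4 5; do python3 -m jog '0 -0.5 -0.15 0 0;0 -1 -0.3 0 0;0 -1 -0.3 0 0' >/dev/null; done
python3 -c "
from h import *
go([.469,.2743,.231],np.deg2rad(11.0));st()"
```

```text
units [ 0.02  -2.725 -0.631] spin 0.008 jawdir deg -78.3 q7 -1.62 toolx [ 0.001  0.004 -1.   ] t 2.1
2.1 pos [0.4637 0.0506 0.2317] lo [-0.1302  0.017 ] F [1.15 0.1  0.26] w 0.0854
```

```bash
python3 -m jog '0 -0.5 -0.1 0 0;0 -1 -0.2 0.01 0;0 -1 -0.2 0.01 0' >/dev/null
python3 -m jog '0 -0.5 -0.1 0 0;0 -1 -0.2 0 0;0 -1 -0.2 0 0' >/dev/null
python3 -m jog '0 -0.4 -0.1 0 0;0 -0.72 -0.23 0 0;0 -0.72 -0.23 0 0;0 -0.72 -0.23 0 0;0 -0.72 -0.23 0 0' >/dev/null
python3 - <<'E'
from h import *
go([.469,.2743,.231],np.deg2rad(11.0));st()
s=snapshot("wrist"); cv2.imwrite("pics/w1.png",s["frame"])
f=s["frame"]; H,S,V=cv2.split(cv2.cvtColor(f,cv2.COLOR_BGR2HSV))
m=(((H<6)|(H>172))&(S>150)&(V>90)).astype(np.uint8)
n,l,t,c=cv2.connectedComponentsWithStats(m)
for i in range(1,n):
    if t[i,4]>60: print(t[i],c[i].round(0),ray(s,*c[i],.060)[:2].round(4))
E
```

```text
units [-0.003 -0.127  0.035] spin -0.009 jawdir deg -79.9 q7 -2.12 toolx [-0.001 -0.001 -1.   ] t 3.0167
3.02 pos [0.4735 0.2648 0.2307] lo [-0.1033  0.2297] F [-0.13 -0.71  1.21] w 0.0852
[168  96  25  21 385] [180. 106.] [0.5406 0.3814]
[166 121  24  21 381] [178. 131.] [0.5229 0.3817]
[164 145  24  20 371] [175. 154.] [0.5051 0.3821]
[162 167  24  20 348] [173. 177.] [0.4874 0.3826]
[298 177  19  21 129] [307. 188.] [0.4972 0.2784]
[299 199  19  63 725] [308. 233.] [0.4605 0.2708]
[ 163  265   25   66 1052] [175. 295.] [0.3863 0.3747]
[ 287  323   54   62 1109] [313. 354.] [0.3499 0.2475]
```

View pics/w1.png

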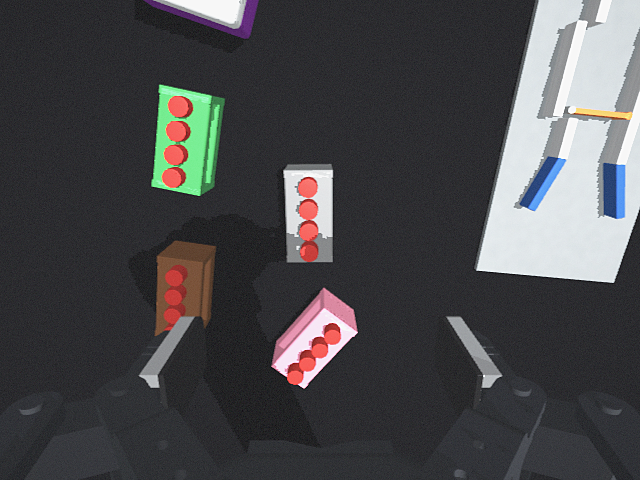

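Wrist view: the rack's caps run (307,188) to (309,252), upright and in line with the jaws. The pink rack, at (315,340), is clear. Two views agree on (0.4693, 0.2735) and yaw about 11.3°.

```bash
python3 -c "
from h import *
go([.4693,.2735,.015],np.deg2rad(11.3))"
```

```text
units [ 2.698 -0.124  0.03 ] spin -0.013 jawdir deg -79.9 q7 -2.12 toolx [-0.001 -0.001 -1.   ] t 3.0667
```

```bash
python3 -m jog '0.4 -0.06 0 -0.013 0;0.8 -0.124 0.03 -0.013 0;1 -0.124 0.03 -0.013 0;1 -0.124 0.03 -0.013 0;1 -0.124 0.03 -0.013 0' >/dev/null
python3 -c "
from h import *
st(); go([.4693,.2735,.015],np.deg2rad(11.3))"
```

```text
3.48 pos [0.4694 0.2739 0.151 ] lo [-0.1066  0.2391] F [-0.35 -0.46  0.9 ] w 0.0854
units [ 1.7    0.003 -0.   ] spin -0.001 jawdir deg -78.8 q7 -2.18 toolx [-0.001 -0.001 -1.   ] t 3.4833
```

```bash
python3 -m jog '0.4 0 0 0 0;0.8 0 0 0 0;0.9 0 0 0 0;0.9 0 0 0 0' >/dev/null
python3 -m jog '0.3 0 0 0 0;0.6 0 0 0 0;0.8 0 0 0 0;0.8 0 0 0 0;0.8 0 0 0 0' | tail -8
python3 -m jog '0 0 0 0 0.3;0 0 0 0 0.7;0 0 0 0 0.7;0 0 0 0 0.7;0 0 0 0 0.7;0 0 0 0 0.7;0 0 0 0 0.7;0 0 0 0 0.7' 30 | tail -8
python3 -c "
from h import *
st()"
```

```text
clock: 4.23
ee_pos: [0.4704, 0.2759, 0.0168]
orientation: [-2.849, 1.569, 0.49]
contact_force: [0.7, 0.2, 0.4]
width: 0.0854
clock: 4.9
ee_pos: [0.4701, 0.2755, 0.0164]
orientation: [-3.124, 1.569, 0.214]
contact_force: [-1.1, -1.0, 6.7]
width: 0.0394
4.9 pos [0.4701 0.2755 0.0164] lo [-0.1058  0.2407] F [-1.1  -1.03  6.67] w 0.0394
```

```bash
python3 -m jog '-0.3 0 0 0 0.7;-0.7 0 0 0 0.7;-1 0 0 0 0.7;-1 0 0 0 0.7;-1 0 0 0 0.7' 40 | tail -5
python3 - <<'E'
from h import *
st(); p=L(-.105); go([*p,.0965],LY)
s=snapshot("wrist"); cv2.imwrite("pics/w2.png",s["frame"])
E
```

```text
clock: 5.32
ee_pos: [0.4699, 0.2754, 0.0961]
orientation: [-2.952, 1.569, 0.386]
contact_force: [-1.2, -0.0, -3.7]
width: 0.0398
5.32 pos [0.4699 0.2754 0.0961] lo [-0.1061  0.2405] F [-1.2  -0.   -3.75] w 0.0398
units [-0.006  2.988  0.336] spin 0.074 jawdir deg -78.7 q7 -2.23 toolx [ 0.002  0.001 -1.   ] t 5.3167
```

View pics/w2.png

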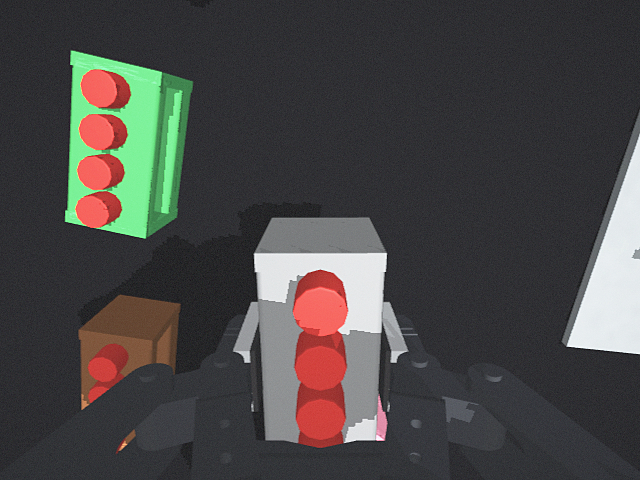

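The rack is held square in the jaws, caps near (320,300), and lifted upright. Carry it over the deck.

```bash
python3 -m jog '0 0.3 0.05 0.03 0.7;0 0.7 0.1 0.074 0.7;0 1 0.11 0.074 0.7;0 1 0.11 0.074 0.7' >/dev/null
python3 -m jog '0 0.4 0 0 0.7;0 0.8 0 0 0.7;0 1 0 0 0.7' >/dev/null
python3 -m jog '0 0.3 0 0 0.7;0 0.6 0 0 0.7;0 0.8 0 0 0.7;0 0.8 0 0 0.7;0 0.8 0 0 0.7;0 0.8 0 0 0.7' >/dev/null
python3 - <<'E'
from h import *
st(); p=L(-.105); go([*p,.0235],LY)
s=snapshot("wrist"); cv2.imwrite("pics/w3.png",s["frame"])
E
```

```text
6.45 pos [0.4872 0.0524 0.0943] lo [-0.1067  0.0169] F [-0.14  0.17 -4.38] w 0.0393
units [ 0.884  0.212 -0.023] spin 0.001 jawdir deg -85.3 q7 -1.89 toolx [-0.002  0.001 -1.   ] t 6.45
```

View pics/w3.png

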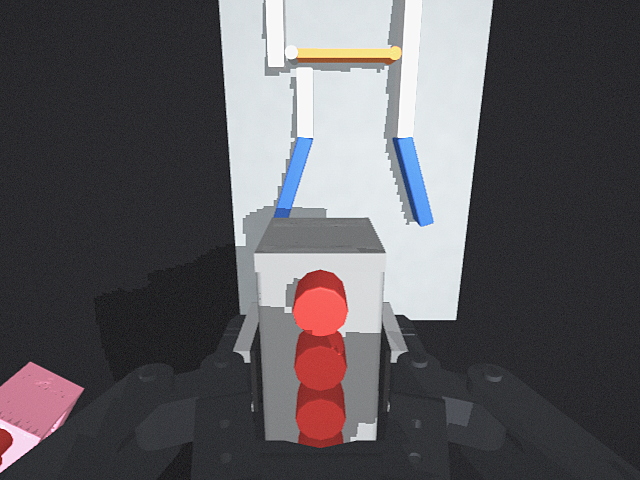

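The view shows the walls' front ends at about (305,137) and (406,137), with the gate ends at (292,52) and (396,52). I'll refine the lane pose from these.

Run:
```python
from h import *
s=snapshot("wrist"); f=s["frame"]; H,S,V=cv2.split(cv2.cvtColor(f,cv2.COLOR_BGR2HSV))
for u,v,z in[(313.5,137,.024),(398,137,.024),(313,72,.024),(403,72,.024),(403,30,.024),(292,52,.026),(396,52,.026)]:
    p=ray(s,u,v,z); print(u,v,p[:2].round(4),lo(p).round(4))
for n,m in(("blue",(H>100)&(H<125)&(S>120)&(V>70)),("orange",(H>5)&(H<25)&(S>100)&(V>120))):
    n_,l,t,c=cv2.connectedComponentsWithStats(m.astype(np.uint8))
    for i in range(1,n_):
        if t[i,4]>150:
            p=ray(s,*c[i],.025);print(n,t[i],c[i].round(1),lo(p).round(4))
```

```text
313.5 137 [0.5559 0.0607] [-0.0375  0.0196]
398 137 [0.5595 0.0172] [-0.0374 -0.024 ]
313 72 [0.5867 0.0633] [-0.0066  0.0198]
403 72 [0.5904 0.0191] [-0.0065 -0.0245]
403 30 [0.6087 0.0218] [ 0.012  -0.0233]
292 52 [0.5945 0.074 ] [0.002  0.0298]
396 52 [0.5987 0.0241] [ 0.0021 -0.0202]
blue [ 275  138   39   80 1199] [293.6 177.2] [-0.0581  0.0302]
blue [ 393  138   41   89 1662] [413.6 180.5] [-0.0597 -0.0335]
orange [298  47 105  18 804] [340.6  56.8] [0.0001 0.0064]
```

```bash
python3 -m jog '0.2 0.23 -0.03 0 0.7;0.5 0.23 -0.03 0 0.7;0.75 0.23 -0.03 0 0.7;0.8 0.23 -0.03 0 0.7;0.83 0.23 -0.03 0 0.7;0.85 0.23 -0.03 0 0.7;0.86 0.23 -0.03 0 0.7;0.86 0.23 -0.03 0 0.7' >/dev/null
python3 -c "
from h import *
st(); go([*L(-.105,-.0015),.0225],LY)"
```

```text
7.22 pos [0.4926 0.0339 0.0273] lo [-0.1028 -0.002 ] F [ 0.1  -0.09 -2.89] w 0.0395
units [ 0.06  -0.006  0.028] spin 0.001 jawdir deg -85.3 q7 -1.92 toolx [ 0.002  0.    -1.   ] t 7.2167
```

```bash
python3 -m jog '0.02 0 0 0 0.7;0.04 0 0 0 0.7;0.05 0 0 0 0.7;0.05 0 0 0 0.7;0.05 0 0 0 0.7' | tail -5
python3 -c "
from h import *
st()"
```

```text
clock: 7.63
ee_pos: [0.492, 0.0334, 0.0225]
orientation: [2.346, 1.571, -0.715]
contact_force: [0.7, 0.7, -2.9]
width: 0.0393
7.63 pos [0.492  0.0334 0.0225] lo [-0.1035 -0.0024] F [ 0.71  0.67 -2.87] w 0.0393
```

```bash
python3 -m jog '0.01 0 0 0 0.7;0.015 0 0 0 0.7;0.015 0 0 0 0.7' | tail -5
python3 -m jog '0.008 0 0 0 0.7;0.015 0 0 0 0.7;0.015 0 0 0 0.7' | tail -5
```

```text
clock: 7.88
ee_pos: [0.4928, 0.0336, 0.0224]
orientation: [2.94, 1.569, -0.12]
contact_force: [-1.7, -0.1, 8.3]
width: 0.0395
clock: 8.13
ee_pos: [0.4936, 0.0337, 0.0224]
orientation: [2.919, 1.567, -0.141]
contact_force: [-3.7, -1.6, 19.1]
width: 0.0395
```

```bash
python3 -m jog '-0.02 0 0 0 0.6;-0.02 0 0 0 0.3;-0.02 0 0 0 0;-0.02 0 0 0 0;-0.02 0 0 0 0;-0.02 0 0 0 0;-0.02 0 0 0 0' | tail -5
python3 -m jog '-0.3 0 0 0 0;-0.7 0 0 0 0;-1 0 0 0 0;-1 0 0 0 0;-1 0 0 0 0' | tail -5
python3 - <<'E'
from h import *
st(); go([*L(-.170,-.0015),.1],LY)
s=snapshot("wrist"); cv2.imwrite("pics/w4.png",s["frame"])
E
```

```text
clock: 8.72
ee_pos: [0.4918, 0.0334, 0.0215]
orientation: [-0.086, 1.57, 3.136]
contact_force: [-0.1, -0.6, 0.1]
width: 0.0853
clock: 9.13
ee_pos: [0.4929, 0.0334, 0.1028]
orientation: [3.018, 1.568, -0.043]
contact_force: [-0.2, -0.2, -0.6]
width: 0.0851
9.13 pos [0.4929 0.0334 0.1028] lo [-0.1025 -0.0025] F [-0.19 -0.2  -0.63] w 0.0851
units [ 0.033 -0.013  0.843] spin 0.0 jawdir deg -85.4 q7 -1.85 toolx [ 0.003 -0.    -1.   ] t 9.1333
```

View pics/w4.png

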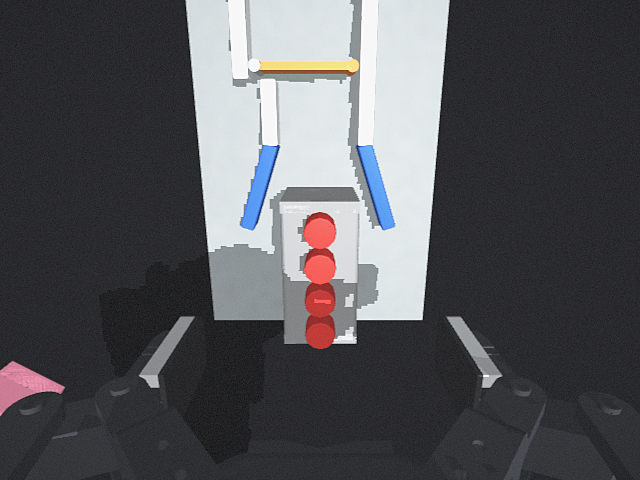

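Rack stands upright at the lane mouth (caps at (320,232)–(320,333)), front between the guides. Now go behind it with closed jaws.

```bash
python3 -m jog '0 0 0.4 0 0.5;0 0 0.8 0 1;0 0 0.86 0 1;0 0 0.86 0 1;0 0 0.86 0 1;0 0 0.86 0 1;0 0 0.86 0 1;0 0 0.86 0 1;0 0 0.86 0 1' | tail -5
python3 -c "
from h import *
st(); go([*L(-.172,-.002),.031],LY)"
```

```text
clock: 9.93
ee_pos: [0.4239, 0.028, 0.1016]
orientation: [-1.933, 1.571, 1.289]
contact_force: [0.1, 0.3, -0.2]
width: -0.0001
9.93 pos [0.4239 0.028  0.1016] lo [-0.1718 -0.0023] F [ 0.13  0.28 -0.16] w -0.0001
units [ 0.882 -0.004  0.003] spin 0.0 jawdir deg -85.4 q7 -1.84 toolx [ 0.  0. -1.] t 9.9333
```

```bash
python3 -m jog '0.3 0 0 0 1;0.6 0 0 0 1;0.88 0 0 0 1;0.88 0 0 0 1;0.88 0 0 0 1;0.88 0 0 0 1' | tail -5
python3 -m jog '0 0 -0.1 0 1;0 0 -0.2 0 1;0 0 -0.3 0 1;0 0 -0.4 0 1;0 0 -0.5 0 1;0 0 -0.6 0 1;0 0 -0.7 0 1;0 0 -0.8 0 1;0 0 -0.9 0 1;0 0 -1 0 1;0 0 -1 0 1' | tail -5
python3 -c "
from h import *
st(); s=snapshot('wrist'); cv2.imwrite('pics/w5.png',s['frame'])"
```

```text
clock: 10.43
ee_pos: [0.4239, 0.0282, 0.0319]
orientation: [-2.953, 1.57, 0.27]
contact_force: [-0.4, 0.6, -0.1]
width: -0.0002
clock: 11.35
ee_pos: [0.505, 0.0346, 0.0313]
orientation: [-2.961, 1.569, 0.261]
contact_force: [0.6, -0.1, -0.7]
width: -0.0002
11.35 pos [0.505  0.0346 0.0313] lo [-0.0904 -0.0023] F [ 0.59 -0.06 -0.69] w -0.0002
```

View pics/w5.png

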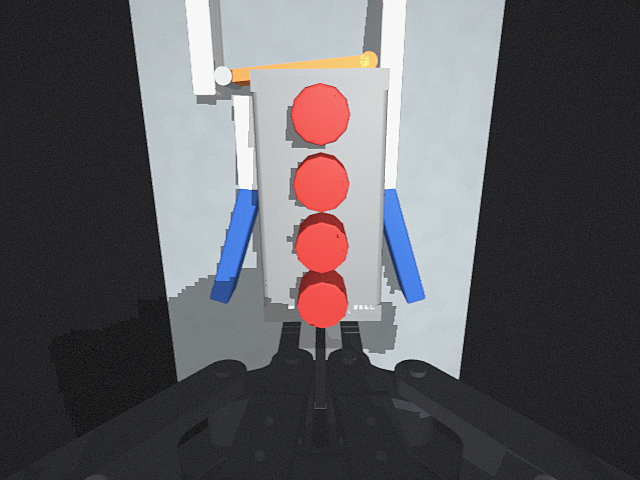

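The rack is in the lane, straight, with its front just swinging the gate ((225,75)→(370,60)). Push on through the gate.

```bash
python3 -m jog '0 0 -0.08 0 1;0 0 -0.16 0 1;0 0 -0.24 0 1;0 0 -0.32 0 1;0 0 -0.4 0 1;0 0 -0.48 0 1;0 0 -0.56 0 1;0 0 -0.64 0 1;0 0 -0.72 0 1;0 0 -0.8 0 1;0 0 -0.8 0 1' | tail -5
python3 -m jog '0 0 -0.06 0 1;0 0 -0.12 0 1;0 0 -0.18 0 1;0 0 -0.24 0 1;0 0 -0.3 0 1;0 0 -0.36 0 1;0 0 -0.42 0 1;0 0 -0.48 0 1;0 0 -0.54 0 1;0 0 -0.6 0 1;0 0 -0.65 0 1;0 0 -0.65 0 1;0 0 -0.65 0 1' | tail -5
python3 -c "
from h import *
st()"
```

```text
clock: 12.32
ee_pos: [0.569, 0.0397, 0.0316]
orientation: [-3.019, 1.568, 0.203]
contact_force: [1.0, -0.6, -0.9]
width: 0.0002
clock: 13.4
ee_pos: [0.6192, 0.0437, 0.0313]
orientation: [3.14, 1.57, 0.08]
contact_force: [-0.3, -0.4, 0.2]
width: 0.0004
13.4 pos [0.6192 0.0437 0.0313] lo [ 0.0242 -0.0023] F [-0.34 -0.42  0.19] w 0.0004
```

```bash
python3 -m jog '0 0 -0.04 0 1;0 0 -0.08 0 1;0 0 -0.12 0 1;0 0 -0.16 0 1;0 0 -0.2 0 1;0 0 -0.22 0 1;0 0 -0.22 0 1' | grep -E "ee_pos|force"
python3 -m jog '0 0 -0.0125 0 1;0 0 -0.025 0 1;0 0 -0.0375 0 1' | grep -E "ee_pos|force"
python3 -m jog '0 0 -0.0125 0 1;0 0 -0.025 0 1;0 0 -0.0375 0 1' | grep -E "ee_pos|force"
python3 -m jog '0 0 -0.0125 0 1;0 0 -0.025 0 1' | grep -E "ee_pos|force"
```

```text
ee_pos: [0.637, 0.0452, 0.0314]
contact_force: [0.2, -0.4, -0.1]
ee_pos: [0.6392, 0.0454, 0.0313]
contact_force: [-0.6, 0.3, -0.2]
ee_pos: [0.6423, 0.0456, 0.0313]
contact_force: [-0.4, 0.8, 1.2]
ee_pos: [0.6443, 0.0458, 0.0313]
contact_force: [-0.7, -0.3, 0.3]
```

```bash
cat > chk.py <<'E'
from h import *
import sys
st(); sys.exit(status.get_obs()["contact_force"][0]<-3.2)
E
python3 -m jog '0 0 -0.0125 0 1;0 0 -0.025 0 1' >/dev/null; python3 chk.py &&
python3 -m jog '0 0 -0.0125 0 1;0 0 -0.025 0 1' >/dev/null; python3 chk.py &&
python3 -m jog '0 0 -0.0125 0 1;0 0 -0.025 0 1' >/dev/null && python3 chk.py &&
python3 -m jog '0 0 -0.0125 0 1;0 0 -0.025 0 1' >/dev/null && python3 chk.py &&
python3 -m jog '0 0 -0.0125 0 1;0 0 -0.025 0 1' >/dev/null && python3 chk.py &&
python3 -m jog '0 0 -0.0125 0 1;0 0 -0.025 0 1' >/dev/null && python3 chk.py &&
python3 -m jog '0 0 -0.0125 0 1;0 0 -0.025 0 1' >/dev/null && python3 chk.py &&
python3 -m jog '0 0 -0.0125 0 1;0 0 -0.025 0 1' >/dev/null && python3 chk.py
```

```text
14.82 pos [0.6463 0.0459 0.0313] lo [ 0.0514 -0.0023] F [-0.46 -0.56 -0.1 ] w 0.0
14.82 pos [0.6463 0.0459 0.0313] lo [ 0.0514 -0.0023] F [-0.46 -0.56 -0.1 ] w 0.0False
False
```

```bash
sed -i 's/sys.exit(\(.*\))$/sys.exit(int(\1))/' chk.py
python3 -m jog '0 0 -0.0125 0 1;0 0 -0.025 0 1' >/dev/null && python3 chk.py &&
python3 -m jog '0 0 -0.0125 0 1;0 0 -0.025 0 1' >/dev/null && python3 chk.py &&
python3 -m jog '0 0 -0.0125 0 1;0 0 -0.025 0 1' >/dev/null && python3 chk.py &&
python3 -m jog '0 0 -0.0125 0 1;0 0 -0.025 0 1' >/dev/null && python3 chk.py &&
python3 -m jog '0 0 -0.0125 0 1;0 0 -0.025 0 1' >/dev/null && python3 chk.py &&
python3 -m jog '0 0 -0.0125 0 1;0 0 -0.025 0 1' >/dev/null && python3 chk.py &&
python3 -m jog '0 0 -0.0125 0 1;0 0 -0.025 0 1' >/dev/null && python3 chk.py &&
python3 -m jog '0 0 -0.0125 0 1;0 0 -0.025 0 1' >/dev/null && python3 chk.py
```

```text
14.98 pos [0.6483 0.0461 0.0313] lo [ 0.0534 -0.0023] F [-1.27  0.63 -0.41] w -0.0
15.15 pos [0.6503 0.0463 0.0312] lo [ 0.0554 -0.0023] F [-0.3  -0.08  1.36] w 0.0001
15.32 pos [0.6523 0.0465 0.0312] lo [ 0.0574 -0.0023] F [-0.38  0.23  1.06] w 0.0001
15.48 pos [0.6543 0.0466 0.0313] lo [ 0.0594 -0.0023] F [-0.84 -0.27 -0.36] w 0.0002
15.65 pos [0.6563 0.0467 0.0312] lo [ 0.0614 -0.0023] F [-0.73  0.61  0.4 ] w 0.0003
15.82 pos [0.6583 0.0469 0.0312] lo [ 0.0634 -0.0022] F [-0.07  0.51  0.65] w 0.0002
15.98 pos [0.6591 0.047  0.031 ] lo [ 0.0643 -0.0023] F [-5.94  0.32  1.83] w 0.0001
```

Contact felt: −5.9 N at TCP loader x ≈ 0.064. Push on gently to about 0.070.

```bash
python3 -m jog '0 0 -0.0125 0 1;0 0 -0.025 0 1' >/dev/null; python3 chk.py
python3 -m jog '0 0 -0.0125 0 1;0 0 -0.025 0 1' >/dev/null; python3 chk.py
```

```text
16.15 pos [0.66   0.0471 0.0306] lo [ 0.0651 -0.0023] F [-6.42 -0.58  3.08] w 0.0001
16.32 pos [0.6618 0.0472 0.0306] lo [ 0.0669 -0.0023] F [-7.01 -1.03  2.33] w -0.0001
```

```bash
python3 -c "
from h import *
st(); s=snapshot('wrist'); cv2.imwrite('pics/w6.png',s['frame']); s=snapshot('scene'); cv2.imwrite('pics/s6.png',cv2.resize(s['frame'][200:360,300:500],None,fx=4,fy=4,interpolation=2))"
```

```text
16.32 pos [0.6618 0.0472 0.0306] lo [ 0.0669 -0.0023] F [-7.01 -1.03  2.33] w -0.0001
```

View pics/w6.png

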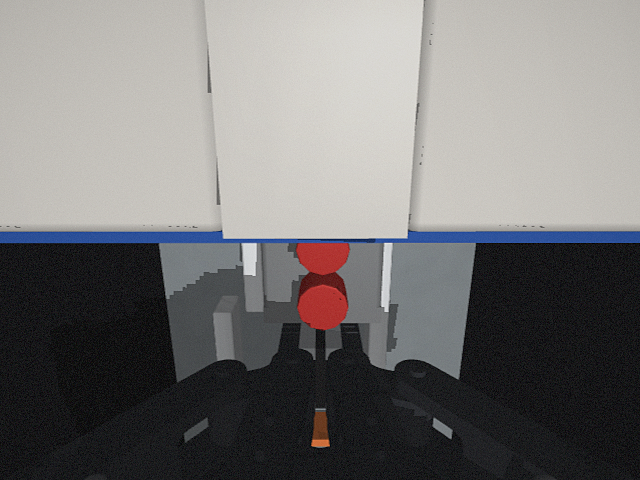

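```bash
python3 -c "
from h import *
for n in('w5','w6'):
    f=cv2.imread(f'pics/{n}.png');H,S,V=cv2.split(cv2.cvtColor(f,cv2.COLOR_BGR2HSV))
    m=((H<6)|(H>172))&(S>150)&(V>150); m[:265]=0
    q=(((H<6)|(H>172))&(S>140)&(V>60));q[:270]=0
    for r in (m,q):
        v,u=np.nonzero(r); w=r.sum(1); print(n,'rows',v.min(),v.max(),'cols',np.percentile(u,[0.5,99.5]),'maxw',np.sort(w)[-3:],'row',w.argmax())
    print('col profile',[int(x) for x in V[300:345:2,285]],[int(x) for x in V[300:345:2,365]])
K=snapshot('top'); s=snapshot('wrist'); print(np.array(s['camera_matrix']).round(0).tolist(), (-np.array(s['R']).T@s['t']).round(3)); print(proj(s,[*L(.0779,-.0023),.052]),proj(s,[*L(.0779,-.0023),.054]),proj(s,[*L(.0889,-.0023),.066]),proj(s,[*L(.0889,-.0023),.068]))
"
```

```text
w5 rows 265 327 cols [298. 346.] maxw [50 50 51] row 304
w5 rows 270 328 cols [298. 346.] maxw [50 51 51] row 303
col profile [188, 194, 103, 119, 116, 116, 116, 118, 113, 116, 120, 38, 47, 60, 41, 47, 63, 47, 46, 47, 47, 49, 42] [189, 187, 189, 241, 240, 186, 189, 187, 188, 185, 189, 131, 131, 130, 131, 132, 131, 133, 129, 127, 127, 130, 129]
w6 rows 265 329 cols [299. 346.] maxw [50 50 50] row 306
w6 rows 270 330 cols [298. 346.] maxw [51 51 51] row 305
col profile [120, 64, 73, 73, 74, 76, 71, 72, 79, 69, 72, 72, 32, 33, 33, 31, 34, 30, 37, 31, 32, 28, 21] [121, 121, 116, 121, 117, 113, 119, 119, 118, 114, 116, 117, 76, 82, 80, 85, 83, 85, 79, 81, 82, 85, 83]
[[396.0, 0.0, 320.0], [0.0, 396.0, 244.0], [0.0, 0.0, 1.0]] [0.74  0.052 0.171]
[316.62413363 326.81527299] [316.57899718 329.82881153] [316.19907264 317.68771977] [316.14044906 320.9854513 ]
```

View pics/s6.png

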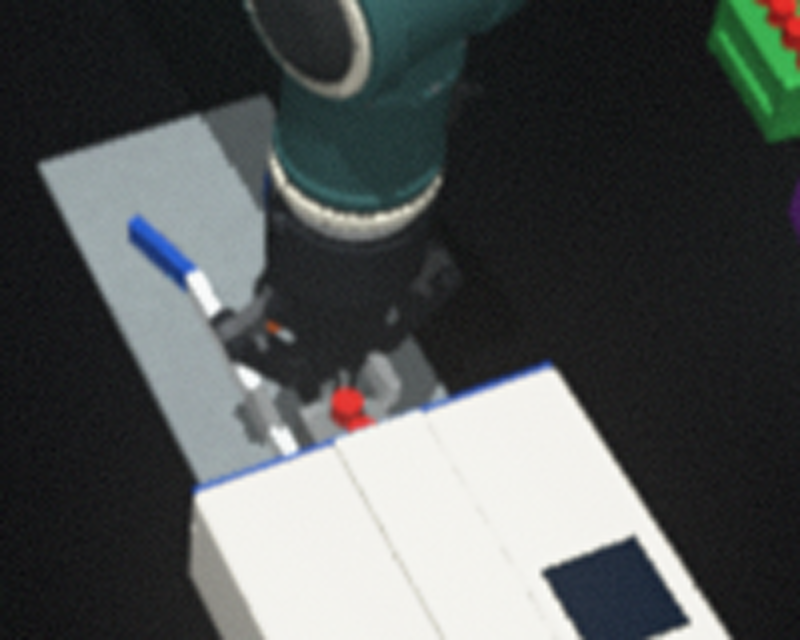

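The view shows the rack upright under the hood edge, its rear cap at (323,306), shifted about 2 px, so tilt is at most about 1 mm. The upward force of 2–3 N suggests I'm pushing high. I'll back off 4 mm, lower the closed tips between rack and gate, and finish the push lower down.

```bash
python3 -m jog '0 0 0.03 0 1;0 0 0.06 0 1;0 0 0.06 0 1' >/dev/null; python3 chk.py
python3 -m jog '0.05 0 0 0 1;0.1 0 0 0 1;0.1 0 0 0 1' >/dev/null; python3 chk.py && 
python3 -m jog '0.04 0 0 0 1;0.08 0 0 0 1;0.08 0 0 0 1' >/dev/null; python3 chk.py
python3 -c "
from h import *
s=snapshot('wrist'); f=s['frame'];H,S,V=cv2.split(cv2.cvtColor(f,cv2.COLOR_BGR2HSV))
m=((H<6)|(H>172))&(S>150)&(V>150); m[:265]=0; v,u=np.nonzero(m); print(v.min(),v.max())"
```

```text
16.77 pos [0.6596 0.047  0.0314] lo [ 0.0647 -0.0023] F [ 0.38  0.01 -0.19] w 0.0003
17.02 pos [0.659  0.0469 0.0222] lo [ 0.0641 -0.0024] F [ 0.62  0.11 -0.49] w 0.0
17.27 pos [0.6589 0.0469 0.0159] lo [ 0.064  -0.0023] F [-0.17  0.53 -0.15] w -0.0001
265 345
```

```bash
python3 -m jog '0 0 -0.0125 0 1;0 0 -0.025 0 1' >/dev/null; python3 chk.py &&
python3 -m jog '0 0 -0.0125 0 1' >/dev/null && python3 chk.py &&
python3 -m jog '0 0 -0.0125 0 1' >/dev/null && python3 chk.py &&
python3 -m jog '0 0 -0.0125 0 1' >/dev/null && python3 chk.py &&
python3 -m jog '0 0 -0.0125 0 1' >/dev/null && python3 chk.py
```

```text
17.48 pos [0.6615 0.0472 0.017 ] lo [ 0.0667 -0.0022] F [ 0.22 -0.22 -0.31] w -0.0001
17.57 pos [0.662  0.0472 0.0169] lo [ 0.0671 -0.0023] F [-4.03 -0.02  1.45] w 0.0002
```

```bash
python3 -m jog '0 0 -0.0125 0 1;0 0 -0.025 0 1' >/dev/null; python3 chk.py
python3 -m jog '0 0 -0.0125 0 1' >/dev/null; python3 chk.py
python3 -m jog '0 0 -0.0063 0 1' >/dev/null; python3 chk.py
```

```text
17.73 pos [0.6622 0.0472 0.0164] lo [ 0.0673 -0.0023] F [-7.66 -0.36  3.01] w -0.0002
17.82 pos [0.6628 0.0473 0.0162] lo [ 0.068  -0.0023] F [-7.66 -0.97  3.77] w -0.0
17.9 pos [0.6633 0.0473 0.0162] lo [ 0.0685 -0.0023] F [-7.86 -0.7   3.15] w -0.0
```

```bash
python3 -m jog '0 0 -0.0125 0 1' >/dev/null; python3 chk.py
python3 -m jog '0 0 -0.008 0 1;0 0 -0.008 0 1' >/dev/null; python3 chk.py
```

```text
17.98 pos [0.6641 0.0474 0.0162] lo [ 0.0692 -0.0023] F [-7.62 -1.49  2.96] w -0.0003
18.15 pos [0.6649 0.0474 0.0162] lo [ 0.07   -0.0023] F [-8.23 -0.56  2.45] w -0.0004
```

```bash
python3 -m jog '0 0 0.02 0 1;0 0 0.05 0 1;0 0 0.05 0 1' >/dev/null; python3 chk.py
python3 -m jog '-0.1 0 0 0 1;-0.4 0 0 0 1;-0.8 0 0 0 1;-1 0 0 0 1;-1 0 0 0 1' >/dev/null; python3 chk.py
python3 -m jog '-0.3 0 0.3 0 1;-0.7 0 0.7 0 1;-1 0 1 0 1;-1 0 1 0 1' >/dev/null
python3 -m jog '0 0 0.3 0 1;0 0 0.6 0 1;0 0 0.6 0 1;0 0 0.6 0 1;0 0 0.6 0 1' >/dev/null; python3 chk.py
python3 -c "
from h import *
s=snapshot('wrist'); cv2.imwrite('pics/w7.png',s['frame'])
f=s['frame'];H,S,V=cv2.split(cv2.cvtColor(f,cv2.COLOR_BGR2HSV))
m=((H>7)&(H<25)&(S>100)&(V>120)).astype(np.uint8); n,l,t,c=cv2.connectedComponentsWithStats(m)
for i in range(1,n):
    if t[i,4]>60:
        r=cv2.boxPoints(cv2.minAreaRect(np.argwhere(l==i)[:,::-1].astype(np.float32)))
        print('orange',t[i],[lo(ray(s,*p,.026)).round(4).tolist() for p in r])"
```

```text
18.4 pos [0.6638 0.0474 0.0171] lo [ 0.0689 -0.0023] F [ 0.05 -0.08  0.41] w 0.0002
18.82 pos [0.6672 0.048  0.1026] lo [ 0.0723 -0.0019] F [0.31 0.56 0.28] w 0.0001
19.57 pos [0.5368 0.037  0.177 ] lo [-0.0584 -0.0024] F [-0.25 -0.08 -0.07] w 0.0
orange [278 140  70  10 416] [[0.0054, 0.0264], [0.0054, -0.0229], [-0.0008, -0.0231], [-0.0009, 0.0266]]
```

View pics/w7.png

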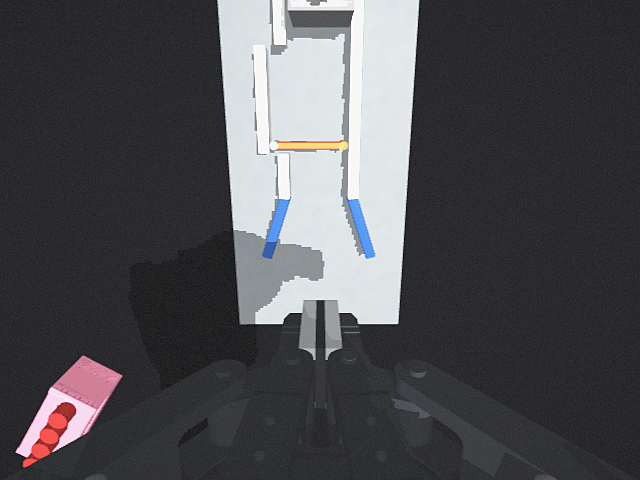

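The gate is shut: leaf at (275–347,145), flat across the lane, and the rack's rear is at row ~12 under the hood edge. The TCP reading drifted +3 mm while rising, so I'll check the rack's rear position in the image.

Run:
```python
from h import *
s=snapshot("wrist"); g=cv2.cvtColor(s["frame"],cv2.COLOR_BGR2GRAY)
print(g[0:34,300:340].mean(1).round(0).astype(int).tolist())
for x in(.079,.081,.083,.085): print(x,proj(s,[*L(x,-.002),.052]).round(1),proj(s,[*L(x,-.002),.006]).round(1))
print(proj(s,[*L(0,0),.026]).round(1),proj(s,[*L(-.04,-.022),.024]).round(1)); st()
f=cv2.imread("pics/w6.png");
```

```text
[186, 193, 211, 220, 214, 222, 248, 227, 230, 235, 204, 65, 81, 86, 86, 85, 85, 86, 86, 85, 86, 86, 86, 86, 86, 85, 84, 104, 151, 145, 144, 144, 144, 143]
0.079 [317.5  14.8] [317.9  31.2]
0.081 [317.5  11. ] [317.9  28.1]
0.083 [317.5   7.2] [317.9  24.9]
0.085 [317.5   3.4] [317.9  21.7]
[315.1 148. ] [344.5 202.3]
19.67 pos [0.537  0.0371 0.1768] lo [-0.0583 -0.0023] F [0.54 0.04 1.  ] w -0.0001
```

```bash
python3 -c "
from h import *
ticket.job_done(); st()"
```

```text
the job is handed in; nothing more can be done
the job is handed in; nothing more can be done
```

The red-capped rack is in the loader, and I handed the job in at about 20 s of the allowed 67 s. I set it down at the lane mouth and pushed it along the lane floor through the gate with closed fingers. I felt the sensing plate at TCP loader x ≈ 0.064 m (about 6 N). I pushed it on to 0.070 m, so the plate moved back about 6 mm, with a peak reading of about 8 N.

**Last checks**
- **Gate:** it lies straight across the lane behind the rack, so it looks fully shut.
- **Rack:** its rear face appears upright, with the top edge at x ≈ 0.081 m and the bottom edge at about 0.0815 m. That is within about 1 mm of where I left it.
- **Robot:** it was clear of everything, with contact forces around 1 N or less.
- **Other objects:** I did not photograph the blue rack, beaker or tip box again at the end. No contact with them was felt on the way.

**Disagreements**
- **Pushing height:** at first I pushed too high and felt an upward force of 2–3 N. I backed off and finished with the tips lower, but a similar upward force was still there.
- **Fingertip drift:** the TCP read 3 mm farther in while rising, which could have nudged the rack. The final picture showed no sign of extra movement.
- **Camera offset:** the wrist camera and my loader position differ by about 2 mm.

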